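# Set up a gel casting stand and hold the comb arm on its mark

## Task

Get the casting stand ready for pouring: put the open-ended casting tray flat and square, fully home, in the stand's pocket and let go of it. Then squeeze the lock button on the head of the comb arm to free it, draw the spring-loaded arm out over the tray until its pointer stands level with the mark of the rider on the scale, and finish still gripping the head and holding the arm there, because it springs back if let go. Leave the rider and everything else on the bench as they are.

Things in the scene. Friction and masses are not known exactly. Their poses are not given: they have to be found in the camera images.
- tray: Gel casting tray, loose on the bench: white plastic, 60 mm (x) by 110 mm (y) by 26 mm high, about 0.12 kg. Flat floor 5 mm thick, two side walls 4 mm thick along the long sides (52 mm between them), both short ends open. Origin: centre of its underside, z up. It goes into the pocket either way round and can be gripped from above across its 60 mm width. (The squarer dish with four walls is not it.)
- stand: Casting stand, a grey plate 6 mm thick fixed to the bench, place and yaw vary. Origin: at bench height under the pocket's centre, z up; its y runs along the pocket and points to the comb arm's sleeve, its x points to the scale. Plate: x -65 to 100 for y -75 to 75, x -35 to 35 on to y 300 mm. Scale: aluminium strip with a tick every 10 mm along y, x 72 to 98, y -75 to 75, top at z 14 mm.
- pocket (a point): Centre of the pocket's floor, 6 mm above the bench, axes as the stand's. Pocket 64 (x) by 114 mm (y), so 2 mm play on each side of the tray; rim 8 mm high: full at both ends (|y| 57 to 71 mm), but on the long sides (|x| 32 to 47 mm) only a corner piece 20 mm long at each end, so the middle 74 mm is open at floor level for fingers.
- sleeve_mouth (a point): Middle of the mouth of the fixed sleeve, an aluminium square tube on two posts: x 0, y 135 mm, z 66 mm in the stand's frame. The sleeve runs from there to y 295 mm, 20 mm wide, 24 mm high (z 54 to 78 mm). Beside the mouth a dark keeper bracket fills x 10 to 26, y 113 to 142, z 54 to 78 mm.
- comb_arm: Telescoping arm: steel bar out of the sleeve with a grey plastic head, 30 (x) by 26 (y) by 48 mm high (z -27 to 21 mm). Origin: in the head, 66 mm above the bench, axes as the stand's. Locked home it is at x 0, y 95 mm of the stand; it draws out along the stand's -y by at most 150 mm against a return spring, 3 N at home, 6 N at the end. Let go, it springs back to some 10 mm short of home.
- comb (a point): Foot of the comb's teeth, 51 mm below the comb arm's origin (15 mm above the bench). The comb hangs under the head: cross bar 48 mm wide along x, 5 mm thick, z -32 to -27 mm from the arm's origin, below it teeth 44 mm wide. They pass between the walls of a well seated tray, 4 mm above its floor. Keep the fingertips above the cross bar.
- lock_button (a joint): Lock button: flat steel pad 18 (y) by 26 mm (z) on the +x side of the head, at the height of the arm's origin; face 23 mm from that origin when out, 17 when in. Value: press, 0 to 0.006 m, sprung, 3 to 6 N; the arm is free beyond 0.004. Gripping the head from above across x, one finger on the pad and the other on the plain side (15 mm from the origin), presses it.
- pointer (a point): Tip of the thin pointer that runs from the comb's cross bar to +x: 78 mm to +x of and 29.5 mm below the comb arm's origin (36.5 mm above the bench); moves with the arm.
- rider_mark (a point): White line on top of the rider, a dark steel clip on the scale, 32 (x) by 10 (y) by 8 mm high, top 22 mm above the bench, axes as the stand's. It is 85 mm to +x of the pocket's centre, at y between 30 and -40 mm of the stand, varies, and marks the reading wanted: pointer and line at the same y of the stand. The pointer passes 12 mm above it.
- dish: White square-cornered dish with four walls, 68 x 80 x 24 mm, loose; a bystander. It lies near the tray and may have changed places with it. Origin: centre of its underside.
- rack: Blue tube rack, 75 x 125 x 36 mm with a few small tubes to 52 mm height; bystander. Origin: centre of its underside.
- bottle: White bottle with a red cap, 66 mm across, 150 mm high; bystander. Origin: centre of its underside.
- beaker: Glass beaker, 68 mm across, 90 mm high; bystander. Origin: centre of its underside.
- jar: Amber jar with a metal lid, 72 mm across, 85 mm high; bystander. Origin: centre of its underside.
- tip_box: Closed grey and white pipette tip box, 87 x 122 x 61 mm; bystander. Origin: centre of its underside.
- spare_comb: Spare white comb lying flat, about 29 x 75 x 6 mm; bystander. Origin: on its underside, between back and teeth.
There are look-alikes about, which are no part of the job. What is shaped like the tray but brown or green is not meant.

How it is judged:
By the outcome, as a careful person would: the job done as asked, in the order asked, and still so for the second after the job is handed in, while the arm keeps its last pose, push and grip.
It also fails if it takes over 43 s, if anything falls off the work surface, if the arm or the gripper's body presses on something with over 40 N, if the wrist force passes 120 N, or if a joint passes its speed limit or range.

## Robot

A 6-joint arm with a two-finger parallel gripper is mounted at the origin on the work surface. World frame = base frame: x ahead of the robot, y to its left, z up, the work surface at z = 0. Lengths are in mm, angles in rad, forces in N, time in s.
With the tool pointing down it reaches from about 425 to 950 mm from the base axis. Payload 14.7 kg.
Tool frame: the origin (TCP) lies on the front face of the gripper's body, between the roots of the fingers; the fingertips stand 73 mm ahead of it and the grasp point (between the pads) lies 54 mm ahead of it (pinch_z is the distance from the TCP to the grasp point, in mm); z points along the fingers, y is the direction in which the jaws open and shut (so a half turn about z gives the same grasp; the last joint's range is limited). The gripper opens to 85 mm and grips with 20 to 120 N. Pads are 22 mm wide; open, the fingers measure 114 mm over their backs; the gripper's body (76 mm by 85 mm) begins 54 mm behind the grasp point. The pads swing forward as they close: fully open they stand 13 mm farther back than shut.
Start: joints at [-1.278, 0.48, 1.596, -0, 1.065, -0.047], TCP at [216.66, -612.822, 303.897] pointing down, gripper open.
Joint ranges: [-2.75, 2.75], [-0.82, 2.05], [0.23, 2.67], [-1.56, 4.7], [0.09, 2.69], [-2.92, 2.92]. Speed limits (rad/s): [1.89, 1.89, 2.39, 3.01, 3.01, 3.01].

## Interface

Orientations are given as [roll, pitch, yaw] about the fixed x, y, z axes, in that order (R = Rz(yaw) Ry(pitch) Rx(roll)).
In Python, from bench import * gives the robot as it stands.
- The arm moves only by the tool apply_moves, never from a script. Its argument "deltas" is a list of rows, each an object of numbers: "rx", "ry", "rz": the turn, a rotation vector about the tool's x, y, z in degrees; "dx", "dy", "dz": the shift along the tool's x, y, z in mm; "fingers": the closure in counts, from 0 (fully open) to 255 (shut). A call has 1 to 5 rows; each row shifts and turns the commanded pose from where the row before left it, along the tool's axes as they then stand; what a row does not reach is not made up. A row lasts 1/8 s, in which the tool goes at most 62.5 mm and 10.7 degrees, less where a joint would pass 70% of its speed; a pose out of reach is approached as far as the arm can. A call with a gripper value outside its range is refused whole. The fingers move at their own pace and stop on an object; the grip force is fixed at half the most. Time passes only in rows, so rows that do not move let the fingers close. It gives the time, the measured TCP pose, the force and the opening at its end, in the units of the state.
- get_obs(): the state, without advancing time (a new reading comes with each control period).
- snapshot(name): name is "side" or "top"; returns the picture (400x640x3 uint8, red, green, blue); there is no depth.
- calibration(name): a dict with "fx", "fy", "cx", "cy" (pixels), "xyz" and "rotation" of the camera in the world. Camera axes: x right, y up, looking along -z (the intrinsics and any distortion apply to the point x, -y, -z); pixel columns grow to the right and rows downward; lengths in mm; the calibration is good to about 2 mm. A picture is of the moment at which its call begins. calibration takes no time and is no camera call.
- job_done(): hands the job in, once; it reports no verdict.
The state is a dict: "time": time; "joint_positions": joint angles; "qd": joint speeds; "joint_efforts": joint torques, N m; "tcp_pos": TCP position; "orientation": TCP orientation; "contact_force": force on the tool from outside, world axes, zero at the start; "ft_torque": the same for the moment, N m; "opening": opening from 0.0 (shut) to 1.0 (fully open).
Only numpy, scipy, OpenCV 4.12 (cv2) and the standard library are available. Lean on these libraries where they do the work, as an engineer would, in place of code of your own. Each camera call takes 0.05 s, during which the arm holds its last target. There are 200 camera calls.

## Working session

There is one attempt and no reset: what is moved stays moved. The work goes in short steps, Python scripts to look and compute and a tool call to move; the robot and the scene stay as the last step left them, time stands still between calls to the robot, and variables do not carry over. Pictures are saved under pics/ and viewed, about 8 in all and at most 12, crops included, and the job is handed in when it is done.

Besides the shell and the picture viewer there is one more tool, called after "Request:" by a JSON object that holds its "method" and its "body". apply_moves: Moves the arm, as the interface text tells. Its arguments: {"type":"object","properties":{"deltas":{"type":"array","items":{"type":"object","properties":{"rx":{"type":"number"},"ry":{"type":"number"},"rz":{"type":"number"},"dx":{"type":"number"},"dy":{"type":"number"},"dz":{"type":"number"},"fingers":{"type":"number"}}}}},"required":["deltas"]}

```bash
ls; mkdir -p pics; python3 - <<'E'
from bench import *
import cv2
for n in("top","side"):
    cv2.imwrite(f"pics/{n}0.png",snapshot(n)[:,:,::-1]); print(n,calibration(n))
print(get_obs())
E
```

```text
pics
top {'fx': 387.9398151861383, 'fy': 387.9398151861383, 'cx': 319.1348073637418, 'cy': 195.368906703761, 'xyz': array([ 481.29436929,  -94.76455877, 1088.77518535]), 'rotation': array([ 0.04549593, -0.00489344, -1.57056486])}
side {'fx': 475.14096951430656, 'fy': 475.14096951430656, 'cx': 323.1661475588106, 'cy': 194.9358449818427, 'xyz': array([255.95641575, 892.94975219, 906.87707815]), 'rotation': array([ 0.88738462, -0.01093146, -2.86496315])}
{'time': 0.1, 'joint_positions': array([-1.27760474e+00,  4.80778096e-01,  1.59685294e+00, -2.42078356e-05,
        1.06514955e+00, -4.65679868e-02]), 'qd': array([-0.00015488, -0.00207252, -0.0026727 ,  0.00074503,  0.00072866,
       -0.00041825]), 'joint_efforts': array([ 1.82668125e-03, -9.52250218e+01, -4.31039822e+01, -2.57225196e-05,
        5.22993563e-03, -6.07110522e-06]), 'tcp_pos': array([ 216.55754669, -612.51563641,  303.31503233]), 'orientation': array([-3.14040502e+00, -3.41583310e-05,  3.39771291e-01]), 'contact_force': array([-0.13427282,  0.62020566,  0.48102255]), 'ft_torque': array([-0.005585  , -0.04503965, -0.03188419]), 'opening': 0.9988793813128204}
```

View pics/top0.png

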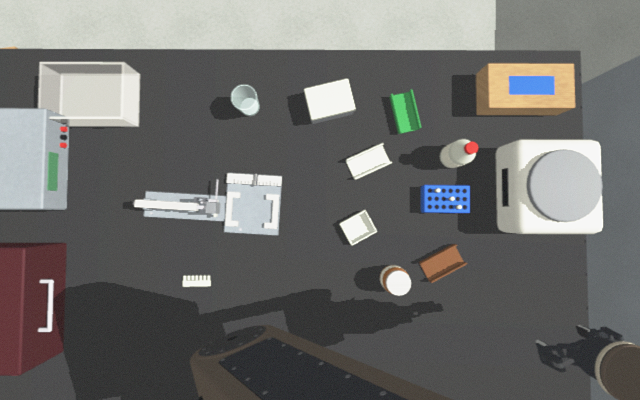

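View pics/side0.png

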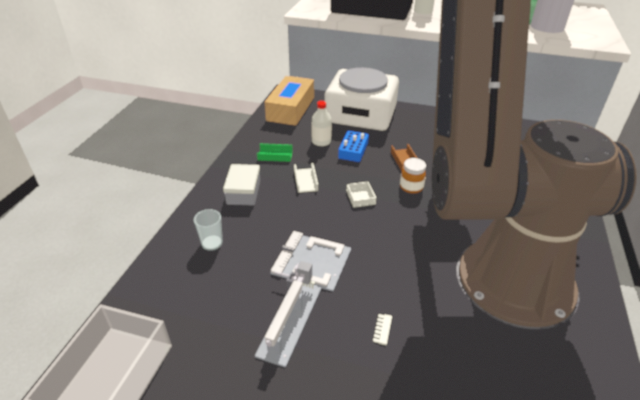

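The top view shows the stand at about (253,204) with the sleeve to its left. The tray with open ends is at about (368,161) and the dish at (357,228). Next I'll enlarge both areas.

```bash
cat > h.py <<'E'
from bench import *
import cv2, numpy as np
from scipy.spatial.transform import Rotation as R
def cam(n):
    c=calibration(n); return c,np.array(c['xyz']),R.from_euler('xyz',c['rotation']).as_matrix()
def px2w(n,u,v,z):
    c,p,M=cam(n); d=M@np.array([(u-c['cx'])/c['fx'],-(v-c['cy'])/c['fy'],-1])
    return p+d*(z-p[2])/d[2]
def w2px(n,P):
    c,p,M=cam(n); q=M.T@(np.array(P,float)-p)
    return np.array([c['cx']+c['fx']*q[0]/-q[2], c['cy']-c['fy']*q[1]/-q[2]])
def crop(im,u0,v0,u1,v1,s,name):
    o=cv2.resize(im[v0:v1,u0:u1],None,fx=s,fy=s,interpolation=cv2.INTER_CUBIC)
    for u in range((u0+9)//10*10,u1,10): cv2.putText(o,str(u),(int((u-u0+.5)*s),8),0,.3,(0,0,255)); cv2.line(o,(int((u-u0+.5)*s),10),(int((u-u0+.5)*s),16),(0,0,255))
    for v in range((v0+9)//10*10,v1,10): cv2.putText(o,str(v),(0,int((v-v0+.5)*s)),0,.3,(0,0,255)); cv2.line(o,(20,int((v-v0+.5)*s)),(26,int((v-v0+.5)*s)),(0,0,255))
    cv2.imwrite(name,o)
E
python3 - <<'E'
from h import *
im=cv2.imread('pics/top0.png')
crop(im,130,165,290,240,5,'pics/a.png')
a=im[135:255,335:400]
crop(im,335,135,400,255,5,'pics/b.png')
E
```

```text
(no output)
```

View pics/a.png

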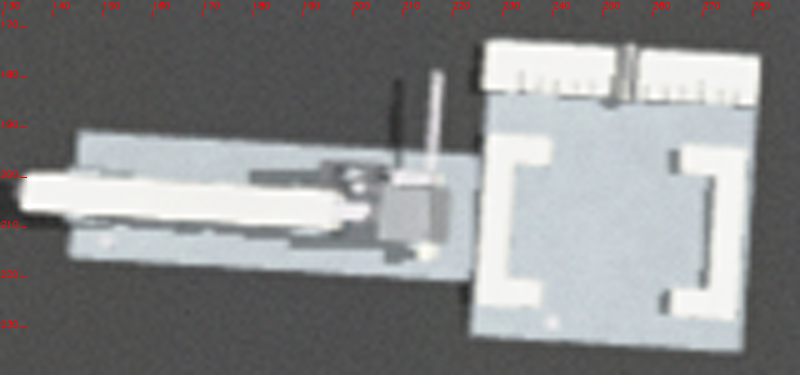

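View pics/b.png

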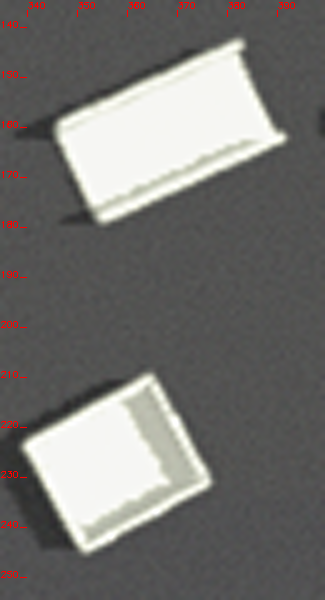

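The crops show the tray's wall-top corners near (345.5,159.5), (383,142.5), (391.5,162) and (355,179). The rider is at about (255,179), and the plate, rim and scale corners are clear enough to fit.

```bash
python3 - <<'E'
from h import *
from scipy.optimize import least_squares
def fit(pts,px,x0):
    pts=np.array(pts,float);px=np.array(px)
    def T(p,q): return (R.from_euler('z',p[2])).apply(q)+[p[0],p[1],0]
    f=lambda p:(np.array([w2px('top',t) for t in T(p,pts)])-px).ravel()
    r=least_squares(f,x0,x_scale=[10,10,.01]); print(r.x,np.degrees(r.x[2]));print(r.fun.reshape(-1,2).round(1).tolist());return r.x
S=fit([[-65,75,6],[-65,-75,6],[98,75,14],[98,-75,14],[35,300,6],[-35,300,6],[47,71,14],[-47,71,14],[47,-71,14],[-47,-71,14]],
 [[223.5,231.5],[278.1,234.5],[226.3,172.5],[281.5,175.5],[145.1,190.5],[143.1,215.9],[226.5,191.5],[224.3,225.1],[278.9,194.5],[276.9,228.1]],[500,80,0])
t=fit([[30,55,26],[30,-55,26],[-30,-55,26],[-30,55,26]],[[345.5,159.5],[382.9,142.5],[391.5,161.9],[354.9,178.9]],[560,-230,.4])
np.save('S.npy',S)
r=px2w('top',254.9,178.9,22); print(r, R.from_euler('z',-S[2]).apply(r-[S[0],S[1],0]))
print(R.from_euler('z',S[2]).apply([0,95,0])+[S[0],S[1],0], np.hypot(*S[:2]))
E
```

```text
[ 4.90852320e+02  8.68426002e+01 -5.75480961e-02] -3.297263026115142
[[0.1, -0.1], [-0.6, 0.0], [0.6, 0.2], [-0.6, 0.4], [0.4, 0.3], [0.4, 0.0], [0.6, -0.4], [0.5, -0.0], [-0.6, -0.4], [-0.8, -0.1]]
[ 6.25422177e+02 -2.36547000e+02  4.31126826e-01] 24.701747551795336
[[0.5, -0.4], [-0.7, 0.1], [-0.1, 0.3], [0.3, -0.0]]
[575.21553708  77.05860055  22.        ] [84.78629889 -4.9155397  22.        ]
[496.31637222 181.68533393   0.        ] 498.4753128027215
```

```bash
cat >> h.py <<'E'
def go(x,y,z,yawdeg,note=''):
    "print tool-frame shift and turn to world TCP target, tool down"
    o=get_obs(); Rt=R.from_euler('xyz',o['orientation']); p=o['tcp_pos']
    T=R.from_euler('xyz',[np.pi,0,np.radians(yawdeg)])
    rv=np.degrees((Rt.inv()*T).as_rotvec())
    print(note,'t',o['time'],'tcp',p.round(1),'rpy',np.degrees(o['orientation']).round(2),'F',o['contact_force'].round(1),'op',round(float(o['opening']),3))
    print('  rot',rv.round(2),'shift(before turn)',Rt.inv().apply(np.array([x,y,z])-p).round(1),'shift(after)',T.inv().apply(np.array([x,y,z])-p).round(1))
E
python3 -c "
from h import *
go(625.4,-236.5,200,114.7)"
```

```text
t 0.1 tcp [ 216.6 -612.5  303.3] rpy [-179.93   -0.     19.47] F [-0.1  0.6  0.5] op 0.999
  rot [-5.000e-02 -6.000e-02 -9.523e+01] shift(before turn) [ 510.8 -218.1  103.6] shift(after) [170.8 528.6 103.3]
```

Request:
{"method": "apply_moves", "body": {"deltas": [{"rz":-10.5},{"rz":-10.5},{"rz":-10.5},{"rz":-10.5},{"rz":-10.5}]}}

```text
validation failed for argument at $.de...
```

Request:
{"method": "apply_moves", "body": {"deltas": [{"rz":-10.5},{"rz":-10.5},{"rz":-10.5},{"rz":-10.5},{"rz":-0.7}]}}

```text
validation failed for argument at $.de...
```

Request:
{"method": "apply_moves", "body": {"deltas": [{"dx":17,"dy":52.8},{"dx":17,"dy":52.8},{"dx":17,"dy":52.8},{"dx":17,"dy":52.8},{"dx":17,"dy":52.8}]}}

```text
validation failed for argument at $.de...
```

Request:
{"method": "apply_moves", "body": {"deltas": [{"dx":17,"dy":52.8},{"dx":17,"dy":52.8},{"dx":17,"dy":52.8},{"dx":17,"dy":52.8},{"dx":17,"dy":52.8,"dz":20}]}}

```text
validation failed for argument at $.de...
```

Request:
{"method": "apply_moves", "body": {"deltas": [{"dx":0,"dy":0,"dz":0,"rx":0,"ry":0,"rz":-10.5,"fingers":0},{"dx":0,"dy":0,"dz":0,"rx":0,"ry":0,"rz":-10.5,"fingers":0},{"dx":0,"dy":0,"dz":0,"rx":0,"ry":0,"rz":-10.5,"fingers":0},{"dx":0,"dy":0,"dz":0,"rx":0,"ry":0,"rz":-10.5,"fingers":0},{"dx":0,"dy":0,"dz":0,"rx":0,"ry":0,"rz":-10.5,"fingers":0}]}}

```text
time: 0.72
tcp_pos: [216.6, -612.6, 303.5]
orientation: [-3.141, -0.001, 1.262]
contact_force: [-0.8, -0.1, 0.4]
opening: 1.0
```

Request:
{"method": "apply_moves", "body": {"deltas": [{"dx":0,"dy":0,"dz":0,"rx":0,"ry":0,"rz":-10.5,"fingers":0},{"dx":0,"dy":0,"dz":0,"rx":0,"ry":0,"rz":-10.5,"fingers":0},{"dx":0,"dy":0,"dz":0,"rx":0,"ry":0,"rz":-10.5,"fingers":0},{"dx":0,"dy":0,"dz":0,"rx":0,"ry":0,"rz":-10.5,"fingers":0},{"dx":17,"dy":50,"dz":0,"rx":0,"ry":0,"rz":0,"fingers":0}]}}

```text
time: 1.35
tcp_pos: [254.1, -578.2, 303.4]
orientation: [-3.141, 0.0, 1.99]
contact_force: [0.8, 0.3, -0.3]
opening: 1.002
```

Request:
{"method": "apply_moves", "body": {"deltas": [{"dx":17,"dy":53,"dz":0,"rx":0,"ry":0,"rz":0,"fingers":0},{"dx":17,"dy":53,"dz":0,"rx":0,"ry":0,"rz":0,"fingers":0},{"dx":17,"dy":53,"dz":0,"rx":0,"ry":0,"rz":0,"fingers":0},{"dx":17,"dy":53,"dz":0,"rx":0,"ry":0,"rz":0,"fingers":0},{"dx":17,"dy":53,"dz":0,"rx":0,"ry":0,"rz":0,"fingers":0}]}}

```text
time: 1.98
tcp_pos: [464.1, -390.2, 303.7]
orientation: [-3.141, -0.0, 1.989]
contact_force: [-0.1, -1.5, -0.1]
opening: 1.0
```

Request:
{"method": "apply_moves", "body": {"deltas": [{"dx":17,"dy":53,"dz":0,"rx":0,"ry":0,"rz":0,"fingers":0},{"dx":17,"dy":53,"dz":0,"rx":0,"ry":0,"rz":0,"fingers":0},{"dx":17,"dy":53,"dz":10,"rx":0,"ry":0,"rz":0,"fingers":0},{"dx":17,"dy":53,"dz":30,"rx":0,"ry":0,"rz":0,"fingers":0},{"dx":0,"dy":0,"dz":40,"rx":0,"ry":0,"rz":0,"fingers":0}]}}

```text
time: 2.6
tcp_pos: [631.6, -241.0, 223.7]
orientation: [3.14, 0.001, 1.993]
contact_force: [-0.6, 0.1, -1.2]
opening: 0.999
```

```bash
python3 -c "
from h import *
go(625.4,-236.5,69,114.7)
im=snapshot('side')[:,:,::-1]
cv2.imwrite('pics/s1.png',im)
im=snapshot('top')[:,:,::-1]
crop(im,320,120,440,220,5,'pics/t1.png')"
```

```text
t 2.6 tcp [ 631.6 -241.   223.7] rpy [1.7988e+02 8.0000e-02 1.1418e+02] F [-0.6  0.1 -1.2] op 0.999
  rot [ 0.12  0.08 -0.52] shift(before turn) [  6.9  -4.2 154.7] shift(after) [  6.7  -3.8 154.7]
```

Request:
{"method": "apply_moves", "body": {"deltas": [{"dx":6.8,"dy":-4,"dz":40,"rx":0,"ry":0,"rz":-0.5,"fingers":0},{"dx":0,"dy":0,"dz":45,"rx":0,"ry":0,"rz":0,"fingers":0},{"dx":0,"dy":0,"dz":40,"rx":0,"ry":0,"rz":0,"fingers":0},{"dx":0,"dy":0,"dz":24,"rx":0,"ry":0,"rz":0,"fingers":0},{"dx":0,"dy":0,"dz":0,"rx":0,"ry":0,"rz":0,"fingers":0}]}}

```text
time: 3.32
tcp_pos: [621.4, -239.7, 74.8]
orientation: [-3.14, -0.002, 1.997]
contact_force: [0.0, 0.8, -0.2]
opening: 0.998
```

```bash
python3 -c "
from h import *
go(625.4,-236.5,74,114.7)
im=snapshot('side')[:,:,::-1]
crop(im,250,120,400,230,5,'pics/s1.png')"
```

```text
t 3.325 tcp [ 621.4 -239.7   74.8] rpy [-1.7991e+02 -1.0000e-01  1.1442e+02] F [ 0.   0.8 -0.2] op 0.998
  rot [-0.09 -0.1  -0.28] shift(before turn) [1.3 5.  0.8] shift(after) [1.2 5.  0.8]
```

View pics/s1.png

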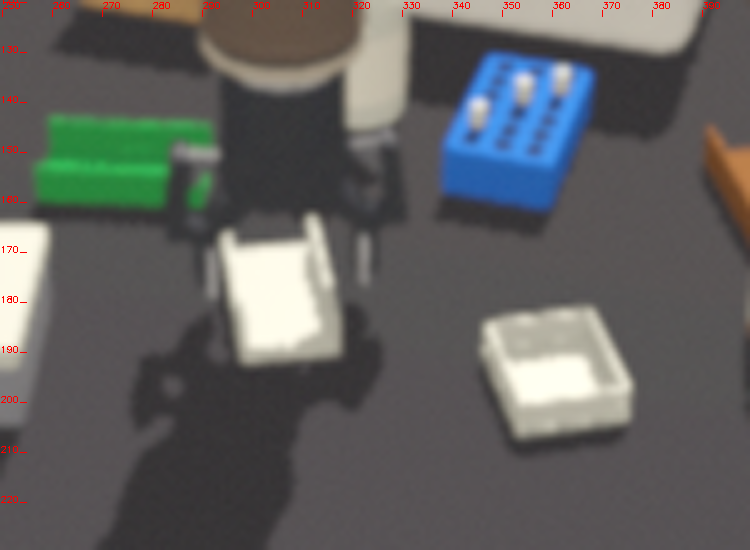

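The tray sits between the fingers, with more clearance on the right (pads near 291 and 322, tray 293–317). I'll shift to centre, then close.

Request:
{"method": "apply_moves", "body": {"deltas": [{"dx":1.2,"dy":5,"dz":0.8,"rx":0,"ry":0,"rz":-0.3,"fingers":0},{"dx":0,"dy":0,"dz":0,"rx":0,"ry":0,"rz":0,"fingers":255},{"dx":0,"dy":0,"dz":0,"rx":0,"ry":0,"rz":0,"fingers":255},{"dx":0,"dy":0,"dz":0,"rx":0,"ry":0,"rz":0,"fingers":255},{"dx":0,"dy":0,"dz":0,"rx":0,"ry":0,"rz":0,"fingers":255}]}}

```text
time: 4.0
tcp_pos: [626.9, -236.1, 75.8]
orientation: [3.14, 0.001, 2.003]
contact_force: [-0.9, 1.9, 10.6]
opening: 0.687
```

Request:
{"method": "apply_moves", "body": {"deltas": [{"dx":0,"dy":0,"dz":0,"rx":0,"ry":0,"rz":0,"fingers":255},{"dx":0,"dy":0,"dz":-5,"rx":0,"ry":0,"rz":0,"fingers":255},{"dx":0,"dy":0,"dz":-15,"rx":0,"ry":0,"rz":0,"fingers":255},{"dx":0,"dy":0,"dz":-40,"rx":0,"ry":0,"rz":0,"fingers":255},{"dx":0,"dy":0,"dz":-30,"rx":0,"ry":0,"rz":0,"fingers":255}]}}

```text
time: 4.62
tcp_pos: [626.6, -236.2, 166.8]
orientation: [3.141, 0.001, 2.003]
contact_force: [0.4, -0.4, -2.3]
opening: 0.688
```

```bash
python3 -c "
from h import *
go(490.9,86.8,164,86.7)
im=snapshot('side')[:,:,::-1]
cv2.imwrite('pics/s2.png',cv2.resize(im[110:230,230:420],None,fx=3,fy=3))
im=snapshot('top')[:,:,::-1]
cv2.imwrite('pics/t2.png',im)"
```

```text
t 4.625 tcp [ 626.6 -236.2  166.8] rpy [1.7996e+02 5.0000e-02 1.1477e+02] F [ 0.4 -0.4 -2.3] op 0.688
  rot [ 0.05  0.04 28.07] shift(before turn) [350.1  12.1   2.5] shift(after) [ 314.7 -154.     2.8]
```

Request:
{"method": "apply_moves", "body": {"deltas": [{"dx":0,"dy":0,"dz":0,"rx":0,"ry":0,"rz":9.4,"fingers":255},{"dx":0,"dy":0,"dz":0,"rx":0,"ry":0,"rz":9.4,"fingers":255},{"dx":0,"dy":0,"dz":0,"rx":0,"ry":0,"rz":9.3,"fingers":255},{"dx":30,"dy":-15,"dz":0,"rx":0,"ry":0,"rz":0,"fingers":255},{"dx":50,"dy":-25,"dz":0,"rx":0,"ry":0,"rz":0,"fingers":255}]}}

```text
time: 5.35
tcp_pos: [590.9, -154.1, 164.3]
orientation: [3.141, 0.0, 1.511]
contact_force: [0.2, -0.1, -2.5]
opening: 0.686
```

Request:
{"method": "apply_moves", "body": {"deltas": [{"dx":50,"dy":-25,"dz":0,"rx":0,"ry":0,"rz":0,"fingers":255},{"dx":50,"dy":-25,"dz":0,"rx":0,"ry":0,"rz":0,"fingers":255},{"dx":50,"dy":-25,"dz":0,"rx":0,"ry":0,"rz":0,"fingers":255},{"dx":50,"dy":-25,"dz":0,"rx":0,"ry":0,"rz":0,"fingers":255},{"dx":20,"dy":-8,"dz":0,"rx":0,"ry":0,"rz":0,"fingers":255}]}}

```text
time: 5.98
tcp_pos: [494.1, 74.2, 164.5]
orientation: [-3.14, 0.0, 1.515]
contact_force: [0.2, -0.3, -0.7]
opening: 0.692
```

Request:
{"method": "apply_moves", "body": {"deltas": [{"dx":0,"dy":0,"dz":0,"rx":0,"ry":0,"rz":0,"fingers":255}]}}

```text
time: 6.1
tcp_pos: [495.3, 73.3, 164.6]
orientation: [-3.141, 0.0, 1.515]
contact_force: [-0.3, -0.9, -1.0]
opening: 0.686
```

```bash
python3 -c "
from h import *
go(490.9,86.8,110,86.7)"
```

```text
t 6.1 tcp [495.3  73.3 164.6] rpy [-179.98    0.     86.81] F [-0.3 -0.9 -1. ] op 0.686
  rot [-0.02  0.    0.11] shift(before turn) [13.2 -5.2 54.6] shift(after) [13.2 -5.2 54.6]
```

Request:
{"method": "apply_moves", "body": {"deltas": [{"dx":13.2,"dy":-5.2,"dz":30,"rx":0,"ry":0,"rz":0.1,"fingers":255},{"dx":0,"dy":0,"dz":30,"rx":0,"ry":0,"rz":0,"fingers":255},{"dx":0,"dy":0,"dz":0,"rx":0,"ry":0,"rz":0,"fingers":255},{"dx":0,"dy":0,"dz":0,"rx":0,"ry":0,"rz":0,"fingers":255}]}}

```text
time: 6.6
tcp_pos: [492.1, 84.9, 105.1]
orientation: [3.141, -0.0, 1.51]
contact_force: [0.0, 0.2, -1.5]
opening: 0.691
```

```bash
python3 -c "
from h import *
go(490.9,86.8,82,86.7)
im=snapshot('side')[:,:,::-1]; im2=snapshot('top')[:,:,::-1]
cv2.imwrite('pics/s3r.png',im);cv2.imwrite('pics/t3r.png',im2)
crop(im,250,210,370,300,6,'pics/s3.png')
crop(im2,200,160,300,245,6,'pics/t3.png')
a=cv2.imread('pics/s3.png');b=cv2.imread('pics/t3.png')
"
```

```text
t 6.6 tcp [492.1  84.9 105.1] rpy [179.98  -0.    86.53] F [ 0.   0.2 -1.5] op 0.691
  rot [ 0.02 -0.   -0.17] shift(before turn) [ 1.8 -1.3 23.1] shift(after) [ 1.8 -1.3 23.1]
```

View pics/t3.png

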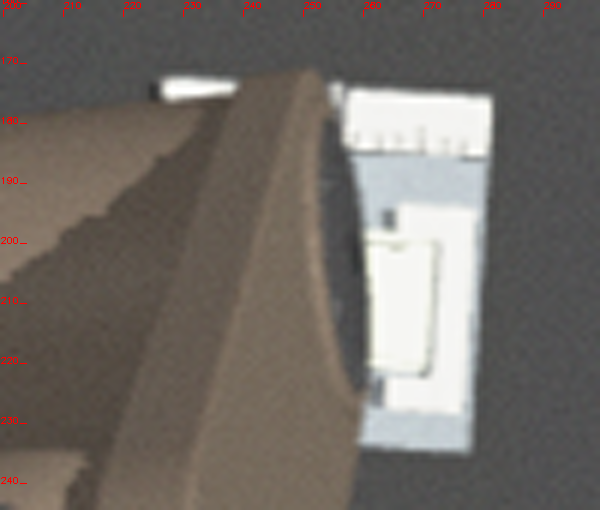

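View pics/s3.png

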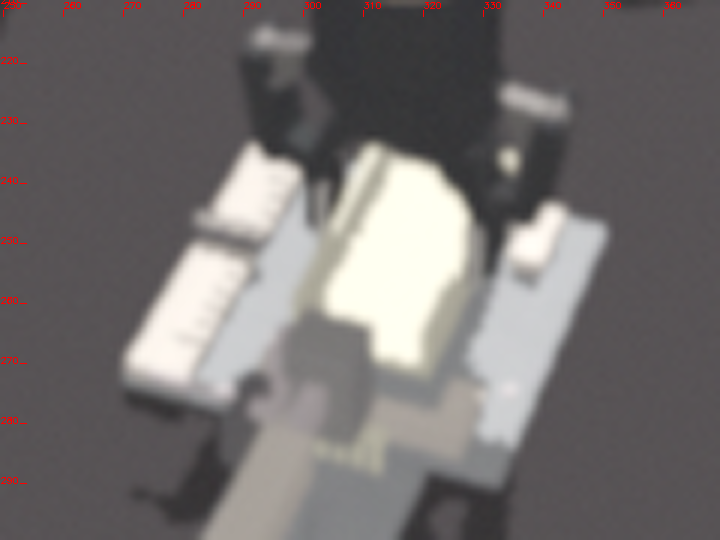

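The top crop shows the tray's free end above the pocket: corners near (273,199.5) and (271.3,222), with the pocket rim's outer corners at about (279,194) and (277,228). I'll turn these into stand coordinates.

```bash
python3 -c "
from h import *
S=np.load('S.npy')
o=get_obs()['tcp_pos']
st=lambda P:R.from_euler('z',-S[2]).apply(np.array(P)-[S[0],S[1],0])
print('tcp in stand',st(o))
for z in (55.6,):
  for p in ((273,199.5),(271.4,222)): print(st(px2w('top',*p,z)).round(1))
for p in ((278.8,194),(276.7,228.2)): print('rim',st(px2w('top',*p,14)).round(1))
g=lambda x,y,z:w2px('top',R.from_euler('z',S[2]).apply([x,y,z])+[S[0],S[1],0])
print(g(30,-55,55.6),g(-30,-55,55.6))
"
```

```text
tcp in stand [  1.59601392  -1.56807477 105.49921583]
[ 30.  -62.2  55.6]
[-29.9 -61.7  55.6]
rim [ 47.4 -72.4  14. ]
rim [-47.3 -72.5  14. ]
[270.3132379  199.35837523] [268.87887189 221.89741674]
```

```bash
python3 -c "
from h import *
S=np.load('S.npy')
st=lambda P:R.from_euler('z',-S[2]).apply(np.array(P)-[S[0],S[1],0])
g=lambda x,y,z:w2px('side',R.from_euler('z',S[2]).apply([x,y,z])+[S[0],S[1],0])
print('measured',st(px2w('side',319.7,271.3,29.6)).round(1))
c=lambda p:((p-[250,210]+.5)*6).round(0)
for dy in (0,-6): print(dy,[c(g(x,y+dy,z)).tolist() for x,y,z in((-30,55,29.6),(-30,55,55.6),(30,-55,55.6),(-30,-55,55.6),(30,55,55.6))])
print('plate',c(g(-65,75,6)),c(g(-65,-75,6)),c(g(72,75,14)),c(g(98,75,14)),c(g(98,-75,14)))
"
```

```text
measured [-25.5  52.2  29.6]
0 [[429.0, 379.0], [430.0, 335.0], [383.0, 122.0], [515.0, 155.0], [290.0, 298.0]]
-6 [[434.0, 368.0], [435.0, 324.0], [388.0, 113.0], [519.0, 145.0], [296.0, 287.0]]
plate [494. 476.] [601. 225.] [180. 375.] [122. 359.] [258. 125.]
```

Request:
{"method": "apply_moves", "body": {"deltas": [{"dx":5.8,"dy":0,"dz":0,"rx":0,"ry":0,"rz":-0.2,"fingers":255},{"dx":0,"dy":0,"dz":12,"rx":0,"ry":0,"rz":0,"fingers":255},{"dx":0,"dy":0,"dz":0,"rx":0,"ry":0,"rz":0,"fingers":255}]}}

```text
time: 7.08
tcp_pos: [491.4, 91.4, 91.6]
orientation: [-3.14, 0.0, 1.515]
contact_force: [-0.3, 0.4, -1.4]
opening: 0.687
```

```bash
python3 -c "
from h import *
go(492.1,90.7,82,86.7)
im2=snapshot('top')[:,:,::-1]
crop(im2,240,180,295,240,10,'pics/t4.png')
"
```

```text
t 7.075 tcp [491.4  91.4  91.6] rpy [-1.7993e+02  1.0000e-02  8.6790e+01] F [-0.3  0.4 -1.4] op 0.687
  rot [-0.07  0.01  0.09] shift(before turn) [-0.6  0.7  9.6] shift(after) [-0.6  0.7  9.6]
```

View pics/t4.png

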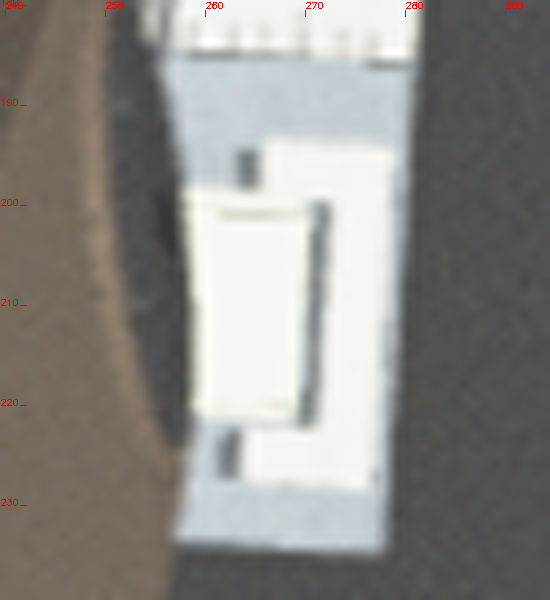

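```bash
python3 -c "
from h import *
S=np.load('S.npy')
st=lambda P:R.from_euler('z',-S[2]).apply(np.array(P)-[S[0],S[1],0])
for p in ((270.8,199.2),(269.5,221.8)): print(st(px2w('top',*p,42)).round(1))
for p in ((278.9,194),(276.9,228)): print('rim out',st(px2w('top',*p,14)).round(1))
for p in ((272.3,200),(270.8,222)): print('rim in',st(px2w('top',*p,14)).round(1))
"
```

```text
[ 30.9 -54.6  42. ]
[-30. -55.  42.]
rim out [ 47.4 -72.7  14. ]
rim out [-46.8 -73.1  14. ]
rim in [ 29.7 -55.5  14. ]
rim in [-31.2 -55.2  14. ]
```

Request:
{"method": "apply_moves", "body": {"deltas": [{"dx":-1.3,"dy":0,"dz":0,"rx":0,"ry":0,"rz":0,"fingers":255},{"dx":0,"dy":0,"dz":4,"rx":0,"ry":0,"rz":0,"fingers":255},{"dx":0,"dy":0,"dz":3,"rx":0,"ry":0,"rz":0,"fingers":255},{"dx":0,"dy":0,"dz":0,"rx":0,"ry":0,"rz":0,"fingers":255}]}}

```text
time: 7.62
tcp_pos: [491.8, 89.7, 85.6]
orientation: [3.142, 0.0, 1.514]
contact_force: [-0.6, -4.3, 6.1]
opening: 0.684
```

Request:
{"method": "apply_moves", "body": {"deltas": [{"dx":-1,"dy":0,"dz":0,"rx":0,"ry":0,"rz":0,"fingers":255},{"dx":-0.5,"dy":0,"dz":1,"rx":0,"ry":0,"rz":0,"fingers":255},{"dx":0,"dy":0,"dz":0,"rx":0,"ry":0,"rz":0,"fingers":255}]}}

```text
time: 8.0
tcp_pos: [491.8, 88.8, 85.3]
orientation: [3.141, -0.001, 1.514]
contact_force: [-6.9, 6.4, 25.5]
opening: 0.686
```

```bash
python3 -c "
from h import *
o=get_obs();print(o['contact_force'],o['ft_torque'],o['tcp_pos'])
im2=snapshot('top')[:,:,::-1];im=snapshot('side')[:,:,::-1]
cv2.imwrite('pics/s5r.png',im);cv2.imwrite('pics/t5r.png',im2)
crop(im2,250,180,290,240,9,'pics/t5.png')
crop(im,295,225,345,285,8,'pics/s5.png')
a=cv2.imread('pics/t5.png');b=cv2.imread('pics/s5.png')
b=cv2.copyMakeBorder(b,0,a.shape[0]-b.shape[0],0,0,0)
cv2.imwrite('pics/ts5.png',np.hstack([a,b]))
"
```

```text
[-6.85263851  6.39350405 25.48439224] [ 1.59594445  1.08451533 -0.06570376] [491.79574564  88.82394228  85.31649102]
```

View pics/ts5.png

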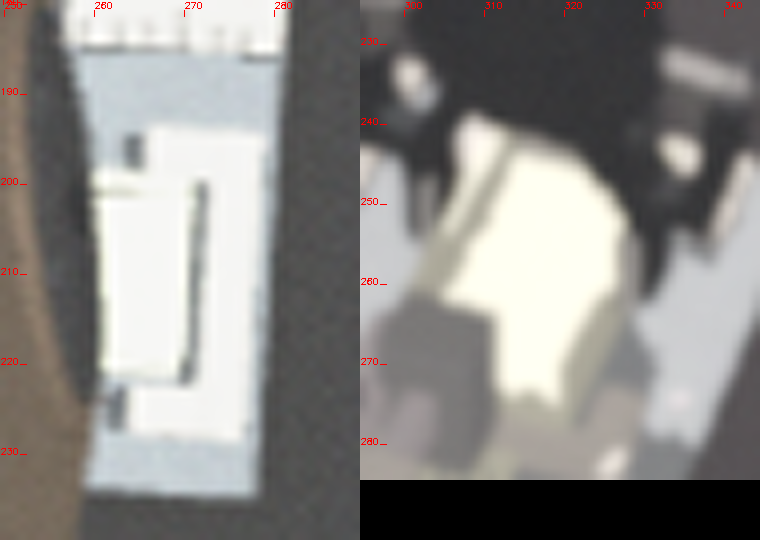

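```bash
python3 -c "
from h import *
S=np.load('S.npy')
st=lambda P:R.from_euler('z',-S[2]).apply(np.array(P)-[S[0],S[1],0])
print('tcp',st(get_obs()['tcp_pos']))
for z in (32,36):
  for p in ((271.3,199),(269.7,221.5)): print(st(px2w('top',*p,z)).round(1))
g=lambda x,y,z:w2px('side',R.from_euler('z',S[2]).apply([x,y,z])+[S[0],S[1],0]).round(1)
for n,q in dict(nearR_bot6=(-30,55,6),nearR_bot14=(-30,55,14),nearR_top32=(-30,55,32),nearR_top40=(-30,55,40),floorL=(26,55,11),rimIn=(-32,57,14),rimR=(-47,71,14),rimR2=(-47,37,14),plate=(-65,75,6),plate2=(-65,-75,6), rim4=(-47,-71,14)).items(): print(n,g(*q))
"
```

```text
tcp [ 0.80655924  2.04338179 85.30561039]
[ 31.8 -54.7  32. ]
[-29.5 -54.3  32. ]
[ 31.7 -55.2  36. ]
[-29.4 -54.7  36. ]
nearR_bot6 [321. 279.]
nearR_bot14 [321.  276.9]
nearR_top32 [321.1 271.9]
nearR_top40 [321.1 269.7]
floorL [299.8 271.9]
rimIn [321.5 277.7]
rimR [325.5 283.4]
rimR2 [329.9 273.4]
plate [331.9 288.8]
plate2 [349.7 246.9]
rim4 [342.9 244.2]
```

The evidence points to the +y end resting on the end rim. The tray's free end reads about −54.5 where −56.5 is expected with edge blur, it sits about 1 mm to +x, and the contact moment places the load near y +45. I'll lift a little, shift and retry.

Request:
{"method": "apply_moves", "body": {"deltas": [{"dx":0,"dy":0,"dz":-5,"rx":0,"ry":0,"rz":0,"fingers":255},{"dx":-2,"dy":-0.8,"dz":0,"rx":0,"ry":0,"rz":0,"fingers":255},{"dx":0,"dy":0,"dz":3,"rx":0,"ry":0,"rz":0,"fingers":255},{"dx":0,"dy":0,"dz":3,"rx":0,"ry":0,"rz":0,"fingers":255},{"dx":0,"dy":0,"dz":0,"rx":0,"ry":0,"rz":0,"fingers":255}]}}

```text
time: 8.72
tcp_pos: [491.0, 86.6, 83.2]
orientation: [3.142, -0.0, 1.514]
contact_force: [-1.4, 0.8, 8.2]
opening: 0.688
```

```bash
python3 -c "
from h import *
o=get_obs();print(o['contact_force'],o['ft_torque'],o['tcp_pos'])"
```

```text
[-1.42625304  0.82370208  8.18557805] [-0.4332441   0.15590066 -0.03808481] [490.97277834  86.57596796  83.23886909]
```

Request:
{"method": "apply_moves", "body": {"deltas": [{"dx":0,"dy":0,"dz":1,"rx":0,"ry":0,"rz":0,"fingers":255},{"dx":0,"dy":0,"dz":0,"rx":0,"ry":0,"rz":0,"fingers":255}]}}

```text
time: 8.98
tcp_pos: [491.0, 86.7, 82.5]
orientation: [3.141, -0.0, 1.514]
contact_force: [-1.3, 3.5, 12.6]
opening: 0.686
```

```bash
python3 -c "
from h import *
o=get_obs();print(o['contact_force'],o['ft_torque'],o['tcp_pos'])
im2=snapshot('top')[:,:,::-1];im=snapshot('side')[:,:,::-1]
crop(im2,250,180,290,240,9,'pics/t6.png')
crop(im,295,225,345,285,8,'pics/s6.png')
a=cv2.imread('pics/t6.png');b=cv2.imread('pics/s6.png')
b=cv2.copyMakeBorder(b,0,a.shape[0]-b.shape[0],0,0,0)
cv2.imwrite('pics/ts6.png',np.hstack([a,b]))
"
```

```text
[-1.25771271  3.45427349 12.62292312] [-0.05393926  0.31545251 -0.05865233] [491.0471907   86.71890201  82.50148891]
```

Request:
{"method": "apply_moves", "body": {"deltas": [{"dx":0,"dy":0,"dz":1,"rx":0,"ry":0,"rz":0,"fingers":255},{"dx":0,"dy":0,"dz":0,"rx":0,"ry":0,"rz":0,"fingers":255}]}}

```text
time: 9.32
tcp_pos: [491.2, 86.8, 81.6]
orientation: [3.141, -0.0, 1.514]
contact_force: [-1.1, 5.2, 12.5]
opening: 0.687
```

```bash
python3 -c "
from h import *
o=get_obs();print(o['contact_force'],o['ft_torque'],o['tcp_pos'])"
```

```text
[-1.09171142  5.17668102 12.51363711] [ 0.21784502  0.2654019  -0.05774651] [491.19482929  86.83462781  81.55964265]
```

Request:
{"method": "apply_moves", "body": {"deltas": [{"dx":0,"dy":0,"dz":0,"rx":0,"ry":0,"rz":0,"fingers":0},{"dx":0,"dy":0,"dz":0,"rx":0,"ry":0,"rz":0,"fingers":0},{"dx":0,"dy":0,"dz":0,"rx":0,"ry":0,"rz":0,"fingers":0},{"dx":0,"dy":0,"dz":-20,"rx":0,"ry":0,"rz":0,"fingers":0},{"dx":0,"dy":0,"dz":-50,"rx":0,"ry":0,"rz":0,"fingers":0}]}}

```text
time: 9.95
tcp_pos: [489.7, 86.4, 150.6]
orientation: [-3.137, 0.001, 1.514]
contact_force: [0.8, -0.1, -0.0]
opening: 1.002
```

Request:
{"method": "apply_moves", "body": {"deltas": [{"dx":20,"dy":0,"dz":-50,"rx":0,"ry":0,"rz":0,"fingers":0},{"dx":50,"dy":20,"dz":-30,"rx":0,"ry":0,"rz":0,"fingers":0},{"dx":50,"dy":20,"dz":0,"rx":0,"ry":0,"rz":0,"fingers":0},{"dx":50,"dy":0,"dz":0,"rx":0,"ry":0,"rz":0,"fingers":0}]}}

```text
time: 10.45
tcp_pos: [541.8, 255.7, 232.1]
orientation: [3.14, -0.001, 1.514]
contact_force: [0.1, -0.4, 0.2]
opening: 1.003
```

```bash
python3 -c "
from h import *
o=get_obs();print(o['contact_force'],o['opening'],o['tcp_pos'])
im2=snapshot('top')[:,:,::-1];im=snapshot('side')[:,:,::-1]
cv2.imwrite('pics/t7r.png',im2)
crop(im2,215,165,290,240,7,'pics/t7.png')
crop(im,265,225,355,295,3,'pics/s7.png')
a=cv2.imread('pics/t7.png');b=cv2.imread('pics/s7.png')
b=cv2.copyMakeBorder(b,0,a.shape[0]-b.shape[0],0,0,0)
cv2.imwrite('pics/ts7.png',np.hstack([a,b]))
"
```

```text
[ 0.13566168 -0.35911414  0.21280971] 1.0032287494563468 [541.75730467 255.67325793 232.06295354]
```

View pics/ts7.png

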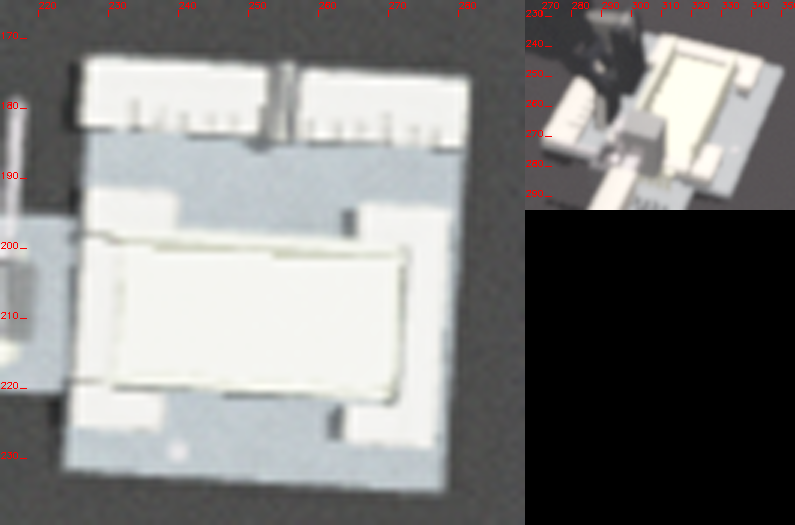

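The crop shows the tray in the pocket with parallel edges. Its ends are at about u 232 and 272, and the thin streaks to the left are wall shadows. I'll check the numbers and then plan the head grasp.

```bash
python3 -c "
from h import *
S=np.load('S.npy')
st=lambda P:R.from_euler('z',-S[2]).apply(np.array(P)-[S[0],S[1],0])
w=lambda x,y,z:R.from_euler('z',S[2]).apply([x,y,z])+[S[0],S[1],0]
for p in ((272.3,200.3),(271,221.8),(232.3,199),(230.5,220.4)): print(st(px2w('top',*p,32)).round(1))
print([w2px('top',w(x,y,32)).round(1).tolist() for x,y in((30,-55),(-30,-55),(30,55),(-30,55))])
print('rider',st(px2w('top',255.4,179,22)).round(1))
print('head',w(0,95,66)); P=w(4,95,127); go(P[0],P[1],200,86.7)
"
```

```text
[ 28.4 -57.7  32. ]
[-30.1 -57.8  32. ]
[25.6 51.2 32. ]
[-32.7  52.2  32. ]
[[271.4, 199.7], [270.0, 221.7], [231.0, 197.3], [229.5, 219.4]]
rider [84.6 -6.3 22. ]
head [496.31637222 181.68533393  66.        ]
 t 10.55 tcp [540.8 258.1 231.4] rpy [ 1.7993e+02 -8.0000e-02  8.6920e+01] F [ 0.1 -1.5  0.3] op 1.0
  rot [ 0.07 -0.08  0.22] shift(before turn) [-78.8 -36.3  31.3] shift(after) [-78.9 -36.   31.4]
```

Request:
{"method": "apply_moves", "body": {"deltas": [{"dx":-40,"dy":-19,"dz":0,"rx":0,"ry":0,"rz":0.2,"fingers":0},{"dx":-40,"dy":-19,"dz":0,"rx":0,"ry":0,"rz":0,"fingers":0},{"dx":0,"dy":0,"dz":15,"rx":0,"ry":0,"rz":0,"fingers":0},{"dx":0,"dy":0,"dz":15,"rx":0,"ry":0,"rz":0,"fingers":0}]}}

```text
time: 11.05
tcp_pos: [498.2, 176.3, 200.9]
orientation: [3.141, -0.0, 1.51]
contact_force: [0.3, 0.4, 0.1]
opening: 1.002
```

```bash
python3 -c "
from h import *
S=np.load('S.npy')
P=R.from_euler('z',S[2]).apply([1.5,93,120])+[S[0],S[1],0]; go(*P,86.7)
"
```

```text
t 11.05 tcp [498.2 176.3 200.9] rpy [ 1.7996e+02 -2.0000e-02  8.6520e+01] F [0.3 0.4 0.1] op 1.002
  rot [ 0.04 -0.02 -0.18] shift(before turn) [ 3.3 -0.7 80.9] shift(after) [ 3.3 -0.7 80.9]
```

Request:
{"method": "apply_moves", "body": {"deltas": [{"dx":3.3,"dy":-0.7,"dz":25,"rx":0,"ry":0,"rz":-0.2,"fingers":0},{"dx":0,"dy":0,"dz":30,"rx":0,"ry":0,"rz":0,"fingers":0},{"dx":0,"dy":0,"dz":25,"rx":0,"ry":0,"rz":0,"fingers":0},{"dx":0,"dy":0,"dz":0,"rx":0,"ry":0,"rz":0,"fingers":0}]}}

```text
time: 11.55
tcp_pos: [496.4, 179.9, 119.3]
orientation: [-3.138, 0.001, 1.515]
contact_force: [-0.3, 0.8, 0.0]
opening: 0.999
```

```bash
python3 -c "
from h import *
S=np.load('S.npy')
P=R.from_euler('z',S[2]).apply([1.5,93,120])+[S[0],S[1],0]; go(*P,86.7)
im=snapshot('side')[:,:,::-1]
crop(im,250,210,350,310,6,'pics/s8.png')
"
```

```text
t 11.55 tcp [496.4 179.9 119.3] rpy [-1.798e+02  7.000e-02  8.680e+01] F [-0.3  0.8  0. ] op 0.999
  rot [-0.2   0.07  0.1 ] shift(before turn) [-0.3  1.3 -0.7] shift(after) [-0.3  1.3 -0.7]
```

Request:
{"method": "apply_moves", "body": {"deltas": [{"dx":0,"dy":0.7,"dz":0,"rx":0,"ry":0,"rz":0,"fingers":130},{"dx":0,"dy":0,"dz":0,"rx":0,"ry":0,"rz":0,"fingers":255},{"dx":0,"dy":0,"dz":0,"rx":0,"ry":0,"rz":0,"fingers":255},{"dx":0,"dy":0,"dz":0,"rx":0,"ry":0,"rz":0,"fingers":255},{"dx":0,"dy":0,"dz":0,"rx":0,"ry":0,"rz":0,"fingers":255}]}}

```text
time: 12.22
tcp_pos: [496.2, 179.6, 122.2]
orientation: [-3.139, 0.0, 1.514]
contact_force: [-15.8, 3.3, 19.3]
opening: 0.363
```

Request:
{"method": "apply_moves", "body": {"deltas": [{"dx":0,"dy":0,"dz":0,"rx":0,"ry":0,"rz":0,"fingers":255},{"dx":0,"dy":0,"dz":0,"rx":0,"ry":0,"rz":0,"fingers":255}]}}

```text
time: 12.48
tcp_pos: [496.1, 179.7, 122.1]
orientation: [-3.139, 0.0, 1.514]
contact_force: [-15.1, 3.5, 18.9]
opening: 0.364
```

```bash
python3 -c "
from h import *
o=get_obs();print(o['contact_force'],o['ft_torque'],o['tcp_pos'],o['opening']*85)
im=snapshot('side')[:,:,::-1]
crop(im,250,210,350,310,6,'pics/s8.png')
"
```

```text
[-15.08449503   3.51113419  18.92627326] [ 0.54145007  1.6933632  -0.14357736] [496.14703393 179.65923655 122.14905614] 30.968565191941323
```

Request:
{"method": "apply_moves", "body": {"deltas": [{"dx":0,"dy":-0.6,"dz":-1.5,"rx":0,"ry":0,"rz":0,"fingers":255},{"dx":0,"dy":0,"dz":0,"rx":0,"ry":0,"rz":0,"fingers":255}]}}

```text
time: 12.78
tcp_pos: [496.0, 179.6, 122.4]
orientation: [-3.139, 0.001, 1.514]
contact_force: [-5.9, 3.0, -15.2]
opening: 0.358
```

Request:
{"method": "apply_moves", "body": {"deltas": [{"dx":0,"dy":-0.3,"dz":0.7,"rx":0,"ry":0,"rz":0,"fingers":255},{"dx":-3,"dy":0,"dz":0,"rx":0,"ry":0,"rz":0,"fingers":255},{"dx":-5,"dy":0,"dz":0,"rx":0,"ry":0,"rz":0,"fingers":255},{"dx":0,"dy":0,"dz":0,"rx":0,"ry":0,"rz":0,"fingers":255}]}}

```text
time: 13.28
tcp_pos: [495.5, 171.5, 122.3]
orientation: [-3.14, 0.0, 1.514]
contact_force: [-6.6, 3.5, -0.6]
opening: 0.361
```

```bash
python3 -c "
from h import *
go(490.9,86.8,120,86.7)
print(get_obs()['ft_torque'])"
```

```text
t 13.275 tcp [495.5 171.5 122.3] rpy [-1.799e+02  2.000e-02  8.674e+01] F [-6.6  3.5 -0.6] op 0.361
  rot [-0.1   0.02  0.04] shift(before turn) [-84.8   0.2   2.3] shift(after) [-84.8   0.3   2.3]
[ 0.43694321  0.16698054 -0.20360734]
```

Request:
{"method": "apply_moves", "body": {"deltas": [{"dx":-15,"dy":-0.2,"dz":0,"rx":0,"ry":0,"rz":0,"fingers":255},{"dx":-20,"dy":0,"dz":0,"rx":0,"ry":0,"rz":0,"fingers":255},{"dx":-20,"dy":0,"dz":0,"rx":0,"ry":0,"rz":0,"fingers":255},{"dx":-20,"dy":0,"dz":0,"rx":0,"ry":0,"rz":0,"fingers":255},{"dx":-10,"dy":0,"dz":0,"rx":0,"ry":0,"rz":0,"fingers":255}]}}

```text
time: 13.9
tcp_pos: [490.5, 86.2, 122.3]
orientation: [-3.14, -0.0, 1.513]
contact_force: [-6.3, 5.6, -2.2]
opening: 0.355
```

Request:
{"method": "apply_moves", "body": {"deltas": [{"dx":-5,"dy":0,"dz":0,"rx":0,"ry":0,"rz":0,"fingers":255},{"dx":0,"dy":0,"dz":0,"rx":0,"ry":0,"rz":0,"fingers":255}]}}

```text
time: 14.15
tcp_pos: [490.2, 81.7, 122.3]
orientation: [-3.14, -0.0, 1.514]
contact_force: [-8.2, 5.1, -1.1]
opening: 0.363
```

```bash
python3 -c "
from h import *
o=get_obs();print(o['contact_force'],o['ft_torque'],o['tcp_pos'],o['opening'])
im2=snapshot('top')[:,:,::-1];im=snapshot('side')[:,:,::-1]
cv2.imwrite('pics/s9r.png',im);cv2.imwrite('pics/t9r.png',im2)
crop(im2,225,160,285,225,9,'pics/t9.png')
crop(im,270,225,310,275,11,'pics/s9.png')
a=cv2.imread('pics/t9.png')[:,:360];b=cv2.imread('pics/s9.png')
h=max(a.shape[0],b.shape[0]);f=lambda q:cv2.copyMakeBorder(q,0,h-q.shape[0],0,0,0)
cv2.imwrite('pics/ts9.png',np.hstack([f(a),f(b)]))
"
```

```text
[-8.15905058  5.1054339  -1.1057458 ] [ 0.68603633  0.14419544 -0.20397961] [490.19154884  81.66719187 122.31094161] 0.3625532846999742
```

View pics/ts9.png

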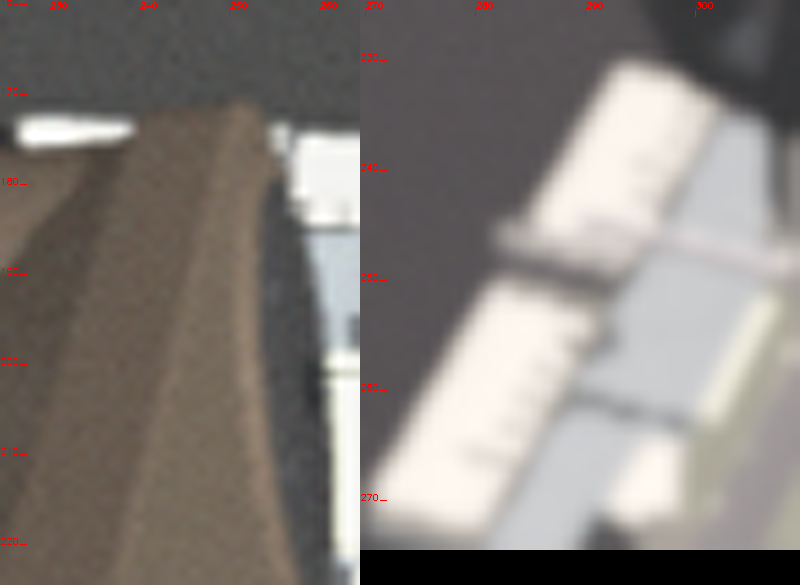

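The side view shows the pointer tip at about (290.4,244.3), just beyond the rider, whose top runs from about (282,246) to (294,249). I'll compute the remaining distance, using pixel profiles of the first top picture for the rider.

```bash
python3 -c "
from h import *
S=np.load('S.npy')
st=lambda P:R.from_euler('z',-S[2]).apply(np.array(P)-[S[0],S[1],0])
w=lambda x,y,z:R.from_euler('z',S[2]).apply([x,y,z])+[S[0],S[1],0]
im=cv2.cvtColor(cv2.imread('pics/t7r.png'),6).astype(int); im0=cv2.cvtColor(cv2.imread('pics/top0.png'),6).astype(int)
for v in range(174,185,2): print(v,'ptr',im0[v,211:222],'rid0',im0[v,249:261],'rid7',im[v,249:261])
print('pred ptr tip',w2px('top',w(78,95,36.5)),w2px('top',w(50,95,36.5)),'rider0',w2px('top',w(85,0,22)),w2px('top',w(85,-10,22)))
print('side ptr',st(px2w('side',290.4,244.3,36.5)).round(1))
for p in((282.2,246),(293.6,248.6)): print('side rider',st(px2w('side',*p,22)).round(1))
for q in((98,75,14),(98,-75,14),(72,75,14),(72,-75,14)): print('scale pred crop',((w2px('side',w(*q))-[270,225]+.5)*11+[360,0]).round(0))
s=cv2.cvtColor(cv2.imread('pics/s9r.png'),6)
print(s[238:256,280:300])
"
```

```text
174 ptr [80 82 82 79 79 76 80 84 83 81 79] rid0 [207 189 180 168 129 130 170 193 132 119 135 133] rid7 [199 179 177 160 125 126 167 186 127 115 132 126]
176 ptr [81 78 81 79 83 83 82 80 83 83 80] rid0 [244 245 246 238 171 141 173 187 172 231 247 246] rid7 [242 243 244 234 165 139 170 182 168 224 245 244]
178 ptr [77 78 78 78 76 91 95 89 81 78 81] rid0 [244 244 246 237 173 150 176 167 188 237 244 244] rid7 [243 243 243 235 164 148 168 164 181 233 242 242]
180 ptr [ 80  83  79  81  87 151 203 164  89  79  82] rid0 [244 244 237 185 161 161 177 163 188 238 244 244] rid7 [242 242 231 178 157 157 172 153 185 235 243 242]
182 ptr [ 78  81  77  78  92 178 223 146  86  80  79] rid0 [237 245 235 170 161 179 195 143 202 232 223 243] rid7 [236 244 231 165 155 172 188 139 198 228 218 240]
184 ptr [ 80  80  76  78  94 182 222 133  84  79  84] rid0 [187 177 159 135 149 186 204 158 200 224 220 245] rid7 [177 171 152 127 147 183 200 152 193 218 218 242]
pred ptr tip [217.15553858 178.78395435] [216.43581704 189.05341209] rider0 [253.12370031 178.71935116] [256.74760585 178.92983456]
side ptr [74.  -3
[... 1007 characters left out ...]
 184 189
  194 202]
 [ 86  88 100 114 125 135 142 150 166 179 181 182 190 195 189 181 187 194
  196 196]
 [ 86  91 105 117 118 116 114 121 130 138 142 151 167 170 163 178 196 202
  203 202]
 [ 91 115 146 158 149 140 133 128 118 114 113 121 132 142 160 187 200 203
  205 204]
 [110 161 198 204 188 178 173 160 144 133 127 123 124 149 179 197 203 204
  205 204]
 [142 198 228 233 225 221 215 197 174 162 154 147 150 171 194 203 204 204
  205 204]
 [180 224 242 244 244 243 239 229 217 207 189 167 167 185 200 204 204 204
  204 204]
 [209 238 246 247 248 248 246 241 235 227 209 176 165 183 199 203 203 203
  203 203]
 [229 243 247 248 248 248 246 238 224 211 197 168 154 175 198 203 203 202
  203 203]]
```

Request:
{"method": "apply_moves", "body": {"deltas": [{"dx":-1.9,"dy":-0.3,"dz":0,"rx":0,"ry":0,"rz":0,"fingers":255},{"dx":0,"dy":0,"dz":0,"rx":0,"ry":0,"rz":0,"fingers":255},{"dx":0,"dy":0,"dz":0,"rx":0,"ry":0,"rz":0,"fingers":255}]}}

```text
time: 14.62
tcp_pos: [490.1, 80.2, 122.3]
orientation: [-3.14, -0.0, 1.514]
contact_force: [-5.8, 4.2, -2.4]
opening: 0.363
```

```bash
python3 -c "
from h import *
S=np.load('S.npy')
w=lambda x,y,z:R.from_euler('z',S[2]).apply([x,y,z])+[S[0],S[1],0]
o=get_obs();print(o['contact_force'],o['tcp_pos'],o['opening'], R.from_euler('z',-S[2]).apply(o['tcp_pos']-[S[0],S[1],0]), R.from_euler('z',-S[2]).apply(np.array([496.2,179.65,0])-[S[0],S[1],0]))
im=np.mean([snapshot('side').astype(float) for _ in range(4)],0).astype(np.uint8)[:,:,::-1].copy()
cv2.imwrite('pics/s10r.png',im)
crop(im,278,228,318,268,14,'pics/s10.png')
f=lambda q:((w2px('side',w(*q))-[278,228]+.5)*14).round(0).tolist()
for y in(-3,-5,-7): print(y,'ptr tip',f((78,y,36.5)),f((50,y,36.5)),'line',f((101,y,22)),f((69,y,22)))
"
```

```text
[-5.83074122  4.1539195  -2.44790833] [490.08174714  80.18163715 122.34173404] 0.3628859568693203 [ -0.38618324  -6.69425683 122.34173404] [8.85378985e-04 9.29613421e+01 0.00000000e+00]
-3 ptr tip [160.0, 230.0] [302.0, 267.0] line [48.0, 256.0] [208.0, 298.0]
-5 ptr tip [164.0, 223.0] [306.0, 260.0] line [53.0, 249.0] [212.0, 291.0]
-7 ptr tip [169.0, 216.0] [310.0, 253.0] line [57.0, 242.0] [216.0, 283.0]
```

View pics/s10.png

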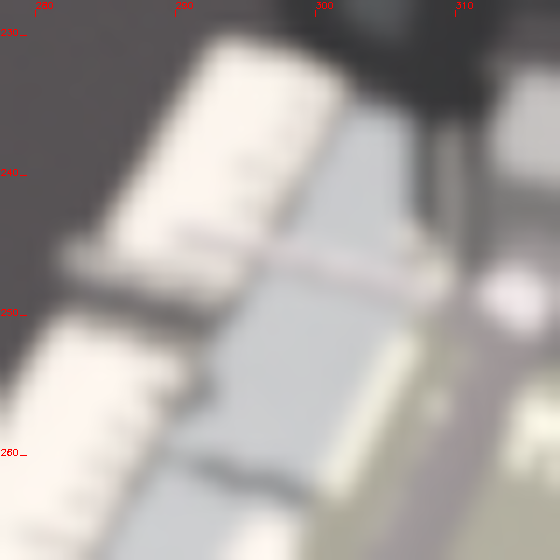

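```bash
python3 -c "
from h import *
S=np.load('S.npy')
w=lambda x,y,z:R.from_euler('z',S[2]).apply([x,y,z])+[S[0],S[1],0]
def prof(img,xs,y0,z,h=16,cam='side'):
    g=cv2.cvtColor(img,cv2.COLOR_BGR2GRAY).astype(np.float32); ys=np.arange(y0-h,y0+h+1,1.)
    a=np.array([[w2px(cam,w(x,y,z)) for x in xs] for y in ys],np.float32)
    return ys,cv2.remap(g,a[...,0],a[...,1],cv2.INTER_CUBIC).mean(1).round(0).astype(int)
s0=cv2.imread('pics/side0.png');s9=cv2.imread('pics/s9r.png');s10=cv2.imread('pics/s10r.png')
for n,im,xs,y0,z in(('ptr home',s0,np.arange(45,74,2),95,36.5),('ptr s9',s9,np.arange(48,64,2),-5,36.5),('ptr s10',s10,np.arange(48,64,2),-5,36.5),('rid s0',s0,np.arange(90,99,2),-5,22),('rid s10',s10,np.arange(90,99,2),-5,22),('rid s10 b',s10,np.arange(75,99,2),-5,22)):
    ys,p=prof(im,xs,y0,z); print(n,ys[0],p.tolist())
"
```

```text
ptr home 79.0 [217, 218, 218, 219, 219, 219, 220, 220, 220, 221, 221, 222, 222, 222, 220, 216, 210, 202, 192, 181, 170, 159, 149, 139, 128, 115, 103, 91, 80, 72, 66, 63, 63]
ptr s9 -21.0 [198, 197, 197, 197, 196, 195, 195, 196, 196, 197, 199, 201, 204, 207, 210, 212, 211, 209, 206, 202, 198, 195, 193, 192, 193, 194, 194, 194, 193, 191, 189, 186, 184]
ptr s10 -21.0 [198, 197, 196, 196, 195, 195, 195, 195, 196, 198, 201, 203, 206, 208, 208, 207, 204, 201, 198, 196, 194, 194, 195, 196, 197, 198, 198, 196, 194, 191, 189, 186, 183]
rid s0 -21.0 [161, 162, 162, 161, 160, 160, 159, 158, 157, 156, 156, 156, 158, 161, 163, 163, 162, 159, 154, 147, 137, 127, 118, 110, 105, 102, 100, 102, 106, 111, 117, 125, 132]
rid s10 -21.0 [161, 163, 163, 162, 161, 160, 160, 158, 157, 157, 156, 157, 159, 161, 164, 164, 163, 160, 155, 148, 138, 128, 119, 110, 105, 101, 101, 102, 107, 112, 117, 125, 132]
rid s10 b -21.0 [214, 212, 211, 209, 208, 207, 207, 207, 206, 205, 203, 201, 198, 196, 192, 188, 183, 177, 169, 160, 149, 138, 128, 118, 113, 111, 112, 117, 124, 133, 143, 153, 164]
```

The two independent checks bracket zero: the side-camera profile gives pointer − line ≈ −0.7 mm, and the top-view rider plus measured travel gives ≈ +0.6 mm. Grip and forces are steady, so I'm handing in.

```bash
python3 -c "
from h import *
o=get_obs();print(o['time'],o['contact_force'],o['opening'],o['tcp_pos']);print(job_done())"
```

```text
14.825 [-5.39999491  4.97539262 -2.93417922] 0.3612573934624566 [490.11420725  80.19929421 122.32809912]
the job is handed in; nothing more can be done
None
```

The tray is in the stand's pocket and released, and the gripper is holding the comb arm out with its pointer at the rider's mark. I handed the job in at 14.8 s of simulated time.

**Tray:** On the first try its +y end caught on the end rim at up to about 25 N. I lifted it 5 mm, shifted it and lowered it again. It went down to the height expected for fully home, and the top view after release showed it in the pocket with parallel edges. I estimated its yaw by two methods. Corner readings gave about 1.4° off and edge slopes about 0.4°, both within the pocket's play, so I left it. I did not measure its height or position again after drawing the arm out.

**Comb arm:** The opening of about 31 mm fits the button being fully pressed (32 mm expected, against 38 mm with it out). The arm came free against a 3.5 to 5 N spring load.

**Pointer:** The two checks disagreed slightly, so the pointer is within about 1 mm of the line:

| Check | Pointer relative to rider line |
|---|---|
| Side-camera profile | about −0.7 mm |
| Top-view rider position plus measured arm travel | about +0.6 mm |

At hand-in the grip was closed on the head and the wrist force was about 8 N. I did not deliberately touch the rider or the other objects, but only the rider's position was re-checked, and it had not moved.

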